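# Square a well plate into the corner of the imager stage

### The arm

A 6-joint arm with a two-finger parallel gripper is mounted at the origin on the work surface. World frame = base frame: x ahead of the robot, y to its left, z up, the work surface at z = 0. Lengths are in m, angles in rad, forces in N, time in s.
With the tool pointing down it reaches from about 0.375 to 0.9 m from the base axis. Payload 3.1 kg.
Tool frame: the origin (TCP) lies at the centre of the arm's flange, where the gripper is bolted on; the fingertips stand 173 mm ahead of it and the grasp point (between the pads) lies 155 mm ahead of it; z points along the fingers, y is the line along which they close (so a half turn about z gives the same grasp; the last joint's range is limited). The gripper opens to 85 mm and grips with 20 to 120 N. Pads are 22 mm wide; open, the fingers measure 114 mm over their backs; the gripper's body (76 mm by 85 mm) begins 54 mm behind the grasp point. The pads swing forward as they close: fully open they stand 13 mm farther back than shut.
Start: joints at [-1.438, 0.527, 1.433, -0, 1.181, -0.178], TCP at [0.192, -0.595, 0.405] pointing down, gripper open.
Joint ranges: [-3.08, 3.08], [-0.75, 2.2], [0.22, 2.44], [-1.43, 4.57], [0, 2.65], [-2.85, 2.85]. Speed limits (rad/s): [2.79, 2.79, 3.14, 3.14, 3.14, 3.14].

### API

Orientations are given as a unit quaternion [x, y, z, w].
In Python, from station import * gives the robot as it stands.
- The arm moves only by the shell command python3 -m jog 'ROWS' [OPENING] [FORCE]. ROWS is a JSON object of lists of equal length, an entry for each row: "linear": the shift along the world's x, y, z in mm, a list of three; "turn": the turn about the world's z in units of 5 degrees (1.0 is 5 degrees). A call has 1 to 12 rows; each row shifts and turns the commanded pose from where the row before left it; what a row does not reach is not made up. A row lasts 1/8 s, in which the tool goes at most 62.5 mm and 10.7 degrees, less where a joint would pass 70% of its speed; a pose out of reach is approached as far as the arm can. A call is refused whole if a number of a shift passes 62.5 or a number of a turn 1, either way. A call with a gripper value outside its range is refused whole. OPENING is the opening, from 0 (shut) to 1 (fully open), set as the call begins (- or left out, the last holds). The fingers move at their own pace and stop on an object; FORCE is the grip in N (left out, the last holds). Time passes only in rows, so rows that do not move let the fingers close. It gives the time, the measured TCP pose, the force, the opening and the grip force at its end, in the units of the state.
- sense(): the state, without advancing time (a new reading comes with each control period).
- snapshot(name): name is "scene" or "top" or "wrist"; returns the picture (400x640x3 uint8, red, green, blue); there is no depth.
- get_calibration(name): a dict with "fx", "fy", "cx", "cy" (pixels), "world_to_cam" (4x4, takes a point from world to camera coordinates). Camera axes: x right, y down, z forward; pixel columns grow to the right and rows downward; lengths in m; the calibration is good to about 2 mm. A picture is of the moment at which its call begins: read the wrist's pose just before it. get_calibration takes no time and is no camera call; for the wrist camera it gives the pose at the moment of the call.
- sign_off(): hands the job in; it is judged then, once.
The state is a dict: "t": time; "q": joint angles; "qd": joint speeds; "tau": joint torques, N m; "tcp_pos": TCP position; "tool_rot": TCP orientation; "force": force on the tool from outside, world axes, zero at the start; "ft_torque": the same for the moment, N m; "finger_gap": opening from 0.0 (shut) to 1.0 (fully open); "gripper_force": force on a finger pad.
Only numpy, scipy, OpenCV 4.12 (cv2) and the standard library are available. Lean on these libraries where they do the work, as an engineer would, in place of code of your own. Each camera call takes 0.05 s, during which the arm holds its last target. There are 200 camera calls.

### The job

Take the pusher from the steel tray and with its round foot gently nudge the well plate across the stage until its long side is pressed flush against the long rail; then slide it along the rail until its short side is pressed against the end stop too, so that it ends square in the corner, touching both. Then stand the pusher upright in the tray again and let go. Never touch the plate with the fingers, push only lightly so that the plate does not crack, and leave the other things where they are.

Things in the scene. Friction and masses are not known exactly. Their poses are not given: they have to be found in the camera images.
- pusher: Hand pusher standing upright in the tray, 85 mm tall, 0.12 kg: a round black rubber foot (radius 13 mm, 14 mm high), a steel collar (radius 15 mm, from 14 to 17 mm up), above it a plain grey square grip, 20 x 20 mm, from 17 to 85 mm up. Origin: centre of the underside of the foot; z up, x and y square to the grip's faces. Grip it 50 to 60 mm up, 60 N or so.
- tray: Fixed open steel tray, 190 mm (its x) x 110 mm (its y), walls 4 mm thick and 20 mm high, floor 4 mm thick. Origin: centre of its underside; z up. The pusher stands in one half, a small jar in the other, 90 mm apart along x.
- plate: White 24-well plate, a rigid slab 85 mm (its x) x 128 mm (its y) x 14 mm high, about 0.09 kg, loose on the stage; under 1 N slides it, 3 to 8 N presses it home, over 15 N cracks it. Origin: centre of its underside; z up. It starts 25 to 40 mm short of the long rail, 30 to 50 mm short of the end stop (seen at its centre), its long side askew to the long rail by up to 0.25 rad.
- stage: Fixed flat grey-painted imager stage, top 25 mm above the bench; it reaches from -95 to +115 mm along its x and from -130 to +130 mm along its y. Origin: on the bench below the middle; z up. The long rail stands on it at its +x side, the end stop at its +y side; together they form a square corner open towards -x and -y.
- rail: Long steel rail on the stage, 215 mm along y, 12 mm thick, 10 mm high. Origin: on the stage top, mid-length of the inner face (x = 0); axes as the stage's. Seated, the plate's origin is at x = -42.5 mm. The plate grips it (friction near 1): askew, one corner touching, it can wedge under a push at mid side; a push near the end that lags behind turns it flush.
- endstop: Short steel end stop fixed on the stage, 95 mm along x, 12 mm thick, 10 mm high. Origin: on the stage top, in the inner face, middle of its length; axes parallel to the stage's. The inner face is at y = 0 and the plate belongs on the -y side: seated, the plate's origin is at y = -64 mm here.
- jar: Bystander: small white screw-cap jar, radius 16 mm, 38 mm tall, in the tray beside the pusher. Origin: centre of its underside.
- vial: Bystander: cryovial, radius 7 mm, 45 mm tall, standing on the stage behind the long rail. Origin: centre of its underside.
- medium_bottle: Bystander: square medium bottle, 75 x 75 mm, 177 mm tall, on the bench at the robot's right. Origin: centre of its underside.
- tip_box: Bystander: box of pipette tips, 85 x 122 x 65 mm, on the bench at the robot's left. Origin: centre of its underside.
- dishes: Bystander: stack of three culture dishes, radius 45 mm, 44 mm high, on the bench at the robot's right. Origin: centre of its underside.
Not all that is in view belongs to the job. Several things look just like the pusher: the one meant starts farthest to the robot's left. Leave any red look-alike of the tray alone.

How it is judged:
By the outcome, as a careful person would: the job done as asked, in the order asked, and still so for the second after the job is handed in, with the robot touching nothing.
It also fails if it takes over 62 s, if anything falls off the work surface, if the arm or the gripper's body presses on something with over 40 N, if the wrist force passes 120 N, or if a joint passes its speed limit or range.

## Working session

There is one attempt and no reset: what is moved stays moved. The work goes in short steps, Python scripts to look and compute and a shell command to move; the robot and the scene stay as the last step left them, time stands still between calls to the robot, and variables do not carry over. Pictures are saved under pics/ and viewed, at most 10 in all, crops included, and the job is handed in when it is done.

```bash
mkdir -p pics; ls
python3 - <<'E'
from station import *
import cv2,numpy as np
s=sense();print(s['t'],s['tcp_pos'],s['tool_rot'],s['finger_gap'])
for n in ("scene","top"):
    im=snapshot(n);cv2.imwrite(f"pics/{n}0.png",im[:,:,::-1])
    c=get_calibration(n);print(n,c)
E
```

```text
pics
0.0 [ 0.19170986 -0.59451027  0.40371604] [ 9.87871854e-01  1.55267474e-01  2.95188238e-05 -1.10076308e-03] 1.0002869982791425
scene {'fx': 376.6764187610467, 'fy': 376.6764187610467, 'cx': 317.6970213041376, 'cy': 204.6370450526301, 'world_to_cam': array([[ 0.19268631,  0.98103817, -0.02088292, -0.07740807],
       [ 0.60038244, -0.13470139, -0.78828704, -0.25666249],
       [-0.77615264,  0.13935439, -0.6149532 ,  1.51415777],
       [ 0.        ,  0.        ,  0.        ,  1.        ]])}
top {'fx': 364.0097090602519, 'fy': 364.0097090602519, 'cx': 314.39619570754866, 'cy': 200.8184723026992, 'world_to_cam': array([[ 0.0150361 , -0.99973908,  0.01719545, -0.02205098],
       [-0.99850432, -0.01591717, -0.05230457,  0.49528503],
       [ 0.05256463, -0.01638327, -0.99848312,  1.15533434],
       [ 0.        ,  0.        ,  0.        ,  1.        ]])}
```

View pics/scene0.png

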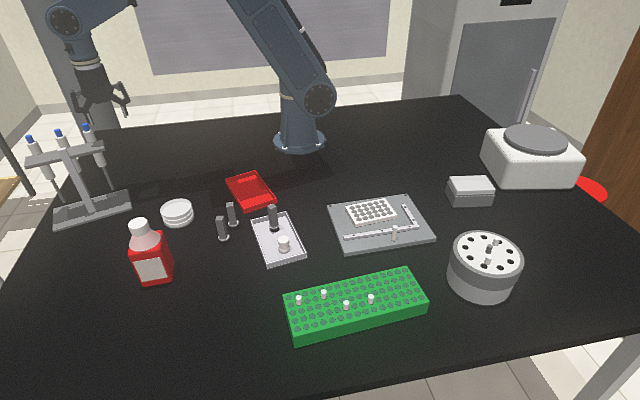

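View pics/top0.png

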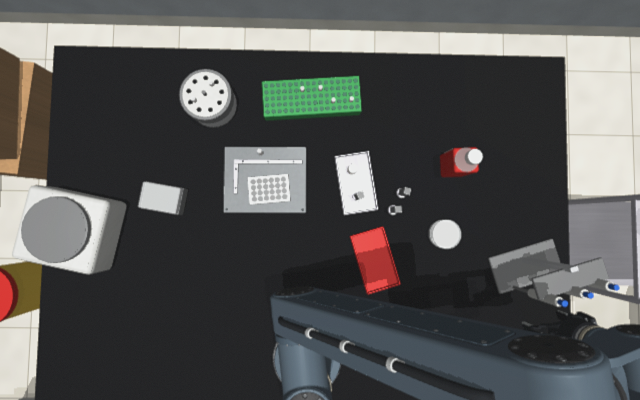

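Top view: three grey square-topped posts look like the pusher: (357,196) in the white steel tray, (395,210) and (404,192) on the bench. Left is +y, so the one in the tray at (357,196) is farthest left and fits. The stage is at (265,180), with the rail along its top edge (+x), the end stop at the left (+y) and the plate at (270,189). The red tray at (375,260) is the look-alike.

```bash
cat > h.py <<'E'
from station import *
import cv2,numpy as np
from scipy.spatial.transform import Rotation as R
def ray(c,uv,z):
    T=np.array(c['world_to_cam']);Ri=T[:3,:3].T;o=-Ri@T[:3,3]
    d=Ri@np.array([(uv[0]-c['cx'])/c['fx'],(uv[1]-c['cy'])/c['fy'],1.])
    return (o+d*(z-o[2])/d[2])
def proj(c,p):
    T=np.array(c['world_to_cam']);q=T[:3,:3]@np.array(p)+T[:3,3]
    return np.array([c['fx']*q[0]/q[2]+c['cx'],c['fy']*q[1]/q[2]+c['cy']])
def yaw(s):
    M=R.from_quat(s['tool_rot']).as_matrix();return np.degrees(np.arctan2(M[1,1],M[0,1]))%180
E
python3 - <<'E'
from h import *
im=cv2.imread('pics/top0.png');c=get_calibration('top')
cv2.imwrite('pics/crop1.png',cv2.resize(im[140:225,215:415],None,fx=4,fy=4,interpolation=cv2.INTER_CUBIC))
for n,uv,z in [('pusher',(358,195),.085),('jar',(351,169),.04),('plate',(269,189),.039),('stagec',(265,180),.025),('railL',(236,162),.035),('railR',(302,162),.035),('tray',(356,183),.02)]:print(n,ray(c,uv,z).round(3))
s=sense();print(yaw(s));w=get_calibration('wrist');T=w['world_to_cam'];print(-T[:3,:3].T@T[:3,3]-s['tcp_pos'],T[:3,:3].round(2),w['fx'])
E
```

```text
pusher [ 0.511 -0.145  0.085]
jar [ 0.597 -0.128  0.04 ]
plate [0.529 0.129 0.039]
stagec [0.559 0.144 0.025]
railL [0.613 0.235 0.035]
railR [0.617 0.027 0.035]
tray [ 0.555 -0.147  0.02 ]
107.86310440392116
[ 0.07267804  0.02402277 -0.02975213] [[ 0.3  -0.95 -0.  ]
 [-0.91 -0.29  0.3 ]
 [-0.29 -0.09 -0.95]] 348.9385454488431
```

View pics/crop1.png

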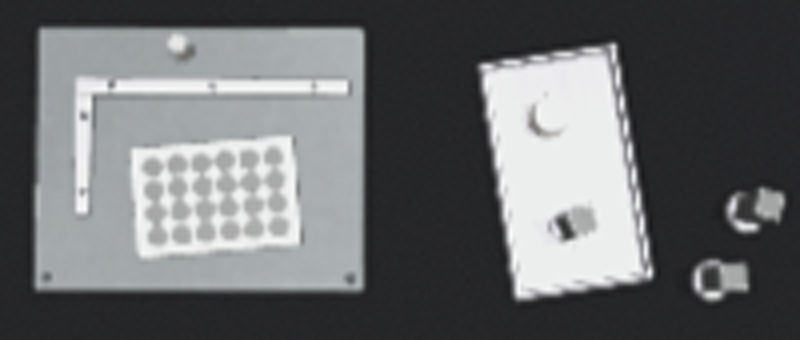

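Crop confirms it: the tray's pusher has its grip top at px (361,195), upright beside the jar, and the two look-alikes stand on bare bench. The plate is askew, left end lagging slightly by 4°. Moving above the pusher.

```bash
python3 -m jog '{"linear":[[36,50,0],[36,50,0],[36,50,0],[36,50,0],[36,50,0],[36,50,0],[36,50,0],[36,50,0],[32,50,-10],[0,0,0],[0,0,0]],"turn":[-0.2,-0.2,-0.2,-0.2,-0.2,-0.2,-0.2,-0.2,-0.2,0,0]}' 0.7 60
python3 - <<'E'
from h import *
s=sense();c=get_calibration('wrist');im=snapshot('wrist')[:,:,::-1];cv2.imwrite('pics/w1.png',im);np.savez('w1.npz',T=c['world_to_cam'])
print(s['tcp_pos'],yaw(s),proj(c,(.511,-.145,.089)))
E
```

```text
t: 1.48
tcp_pos: [0.5116, -0.1447, 0.3944]
tool_rot: [0.997, 0.078, -0.001, -0.0]
force: [0.1, 0.5, -0.5]
finger_gap: 0.7
gripper_force: 0.0
[ 0.51160264 -0.14472968  0.39438019] 98.93047177431383 [321.49962555 188.54721702]
```

View pics/w1.png

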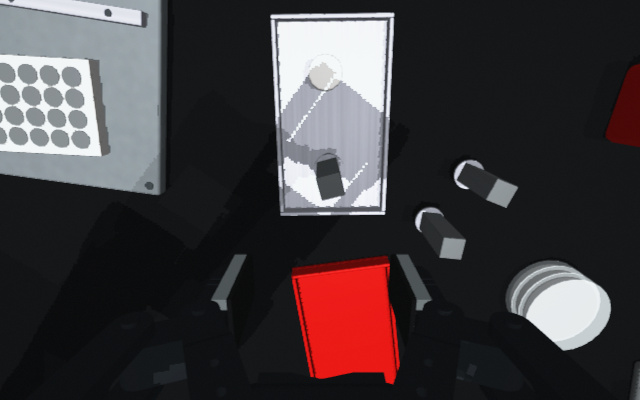

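Wrist view: tray upright at (333,115), pusher in it at (329,178) with its top at the lower end, jar at (325,72). I need the grip's edges, so one enlarged crop.

Run:
```python
import cv2,numpy as np
im=cv2.imread('pics/w1.png')[140:220,270:400].astype(float)
im=255*(im/255)**.6
cv2.imwrite('pics/crop2.png',cv2.resize(im.astype(np.uint8),None,fx=6,fy=6,interpolation=cv2.INTER_CUBIC))
```

```text
(no output)
```

View pics/crop2.png

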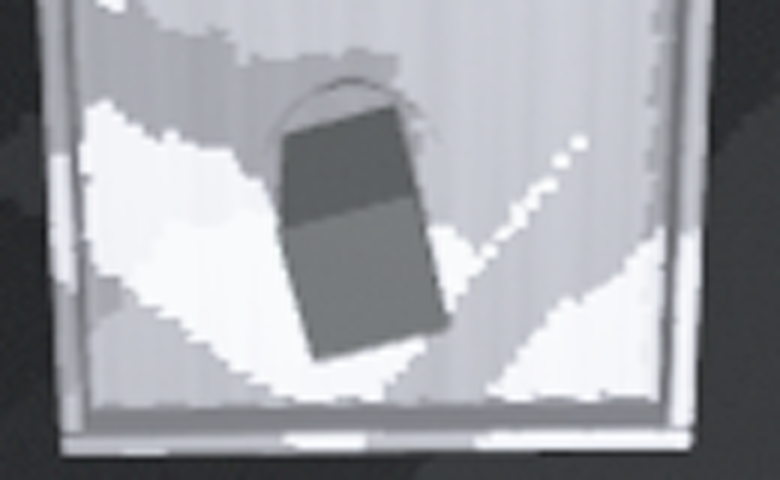

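Run:
```python
from h import *
s=sense();c=get_calibration('wrist')
P=np.array([ray(c,(270+u/6,140+v/6),.089) for u,v in [(290,228),(411,196),(448,325),(316,360)]])
print(P.round(4),P.mean(0))
for a,b in [(0,1),(3,2),(0,3),(1,2)]:
    d=P[b]-P[a];print(np.linalg.norm(d),np.degrees(np.arctan2(d[1],d[0]))%180)
g=P.mean(0);print('shift mm',((g-s['tcp_pos'])*1000).round(1),'to z', .004+.055+.155)
# tray corners (rim z .02)
for uv in [(271,15),(394,14),(386,214),(280,215)]:print(ray(c,uv,.02).round(4))
print('jar',ray(c,(325,72),.042))
```

```text
[[ 0.5193 -0.1419  0.089 ]
 [ 0.5261 -0.1574  0.089 ]
 [ 0.509  -0.1654  0.089 ]
 [ 0.5013 -0.1483  0.089 ]] [ 0.51391664 -0.15322888  0.089     ]
0.016905851640021303 113.90521372300275
0.018811653368034875 114.24067618232867
0.019070797882253746 19.44457673085759
0.018907608068925812 25.184906754187665
shift mm [   2.5   -7.7 -305.6] to z 0.214
[ 0.643  -0.0803  0.02  ]
[ 0.6603 -0.1881  0.02  ]
[ 0.4747 -0.2201  0.02  ]
[ 0.4568 -0.1102  0.02  ]
jar [ 0.60225416 -0.13494846  0.042     ]
```

```bash
python3 -m jog '{"linear":[[3,-8,-30],[0,0,-30],[0,0,-20],[0,0,0]],"turn":[1,1,0.9,0]}' 0.7 60
python3 - <<'E'
from h import *
s=sense();c=get_calibration('wrist');im=snapshot('wrist')[:,:,::-1];cv2.imwrite('pics/w2.png',im[100:400,160:480])
print(s['tcp_pos'],yaw(s),proj(c,(.514,-.153,.089))-[160,100])
E
```

```text
t: 2.02
tcp_pos: [0.5136, -0.1543, 0.3135]
tool_rot: [0.98, 0.201, -0.001, -0.001]
force: [0.6, -0.4, -0.5]
finger_gap: 0.701
gripper_force: 0.0
[ 0.51364701 -0.15434803  0.31352799] 113.14040589915635 [160.89100559 122.20950207]
```

View pics/w2.png

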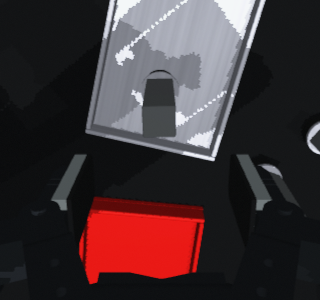

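Crop shows the grip's top face square to the pads at (160,121), as predicted. Descending and grasping.

```bash
python3 -m jog '{"linear":[[0,0,-40],[0,0,-40],[0,0,-20],[0,0,0]],"turn":[0,0,0,0]}' 0.7 60; python3 -m jog '{"linear":[[0,0,0],[0,0,0],[0,0,0],[0,0,0],[0,0,0],[0,0,0],[0,0,5],[0,0,10]],"turn":[0,0,0,0,0,0,0,0]}' 0 60
```

```text
t: 2.58
tcp_pos: [0.5147, -0.1535, 0.2145]
tool_rot: [0.979, 0.202, -0.0, -0.0]
force: [-0.2, 0.2, -0.7]
finger_gap: 0.7
gripper_force: 0.0
t: 3.58
tcp_pos: [0.5145, -0.1526, 0.2298]
tool_rot: [0.979, 0.203, -0.001, -0.0]
force: [-0.2, 0.0, -0.9]
finger_gap: 0.226
gripper_force: 59.2
```

```bash
python3 -m jog '{"linear":[[0,0,50],[0,0,50],[-10,50,20],[-10,50,20],[-10,50,10],[-10,50,0],[-10,50,0],[-5,33,0],[0,0,0],[0,0,0]],"turn":[0,0,-0.9,-1,-1,-1,-1,0,0,0]}'
python3 - <<'E'
from h import *
s=sense();c=get_calibration('wrist');im=snapshot('wrist')[:,:,::-1];cv2.imwrite('pics/w3.png',im);np.savez('w3.npz',**{k:np.array(v) for k,v in c.items()})
print(s['t'],s['tcp_pos'],yaw(s),s['force'])
E
```

```text
t: 4.82
tcp_pos: [0.4597, 0.1299, 0.3799]
tool_rot: [1.0, -0.01, 0.0, 0.0]
force: [0.3, -0.9, -1.5]
finger_gap: 0.227
gripper_force: 59.1
4.825 [0.45972594 0.12989191 0.37994592] 88.89003620035915 [ 0.28320832 -0.88918949 -1.51144458]
```

View pics/w3.png

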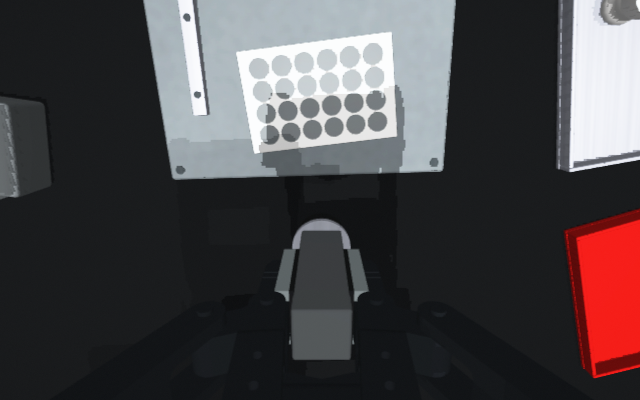

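Wrist view: plate corners at about (237,51), (391,33), (396,134), (255,152); end stop (195,60); the rail is out of view, so I shift forward.

```bash
python3 -m jog '{"linear":[[35,0,10],[35,0,10],[0,0,0],[0,0,0]],"turn":[0,0,0,0]}'
python3 - <<'E'
from h import *
s=sense();c=get_calibration('wrist');im=snapshot('wrist')[:,:,::-1];cv2.imwrite('pics/w4.png',cv2.resize(im[0:250,100:500],None,fx=2,fy=2,interpolation=cv2.INTER_CUBIC));cv2.imwrite('w4.png',im);np.savez('w4.npz',**{k:np.array(v) for k,v in c.items()})
print(s['t'],s['tcp_pos'],yaw(s),s['force'])
E
```

```text
t: 5.38
tcp_pos: [0.5292, 0.1291, 0.3991]
tool_rot: [1.0, -0.011, -0.001, 0.0]
force: [-0.6, -0.4, -0.6]
finger_gap: 0.226
gripper_force: 59.2
5.375 [0.5292246  0.12911591 0.39908277] 88.76843873756225 [-0.55834525 -0.3587526  -0.64873625]
```

View pics/w4.png

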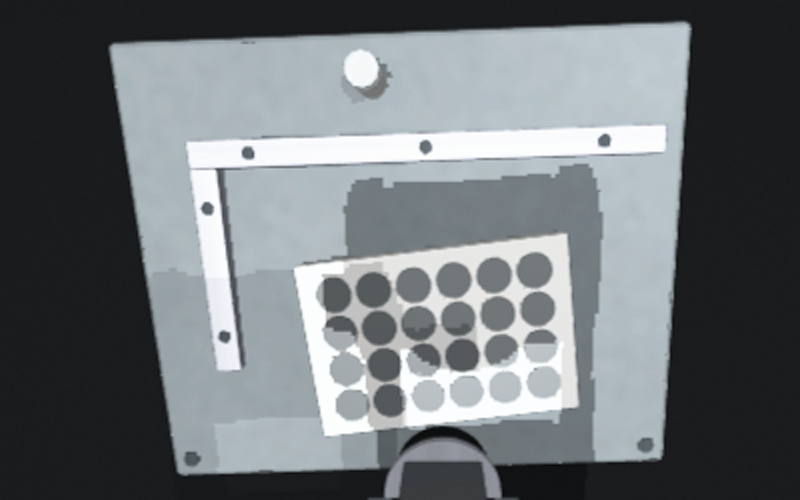

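```bash
cat >> h.py <<'E'
def stage_frame(c,railpx,stoppx):
    a,b=[ray(c,p,.035)[:2] for p in railpx]; e=[ray(c,p,.035)[:2] for p in stoppx]
    ey=(a-b)/np.linalg.norm(a-b); ex=np.array([ey[1],-ey[0]])
    O=a+ey*((np.mean(e,0)-a)@ey)   # corner of inner faces
    return O,ex,ey
E
python3 - <<'E'
from h import *
c=dict(np.load('w4.npz'))
f=lambda u,v:(100+u/2,v/2)
O,ex,ey=stage_frame(c,[f(218,168),f(666,151)],[f(219,180),f(241,366)])
print('corner',O,'ex',ex,'yaw',np.degrees(np.arctan2(ex[1],ex[0])))
e=[ray(c,f(219,180),.035)[:2],ray(c,f(241,366),.035)[:2]];d=e[0]-e[1];print('stop dir',np.degrees(np.arctan2(d[1],d[0])))
P=np.array([ray(c,f(*p),.039)[:2] for p in [(296,266),(567,234),(578,406),(326,436)]])
L=np.c_[(P-O)@ex,(P-O)@ey]*1000;print(L.round(1),P.round(4),'centre',P.mean(0),L.mean(0))
for i in range(4):
    d=L[(i+1)%4]-L[i];print(np.linalg.norm(d),np.degrees(np.arctan2(d[1],d[0])))
print('vial',ray(c,f(362,70),.07))
np.savez('stage.npz',O=O,ex=ex,ey=ey)
E
```

```text
corner [0.61258762 0.229461  ] ex [0.9999224  0.01245755] yaw 0.7137832657512376
stop dir 0.21784419792650891
[[ -44.7  -32.5]
 [ -34.7 -158.8]
 [-118.5 -165.8]
 [-129.8  -39.2]] [[0.5683 0.1964]
 [0.5799 0.0702]
 [0.4962 0.0622]
 [0.4833 0.1887]] centre [0.53193846 0.12936902] [-81.88979986 -99.07952886]
126.78084007433173 -85.4566990373712
84.09360266582054 -175.2257719085239
127.17963140107379 95.09623024829628
85.32025660305676 4.507080896952742
vial [0.64678305 0.15765551 0.07      ]
```

Plate in the corner frame: centre (-82,-99) mm, yaw about +4.9° with the +y end lagging. Plan: nudge the lagging end to square the plate, push at mid side to the rail, then check. First I set down on the -x side near the +y end.

```bash
python3 -m jog '{"linear":[[-38,19,0],[-38,19,0],[0,0,-40],[0,0,-60],[0,0,-45],[0,0,-15],[0,0,0],[0,0,0]],"turn":[0.2,0.2,0,0,0,0,0,0]}'; python3 -m jog '{"linear":[[4,0,0],[2,0,0],[2,0,0],[2,0,0],[2,0,0],[2,0,0],[0,0,0],[0,0,0]],"turn":[0,0,0,0,0,0,0,0]}'
```

```text
t: 6.42
tcp_pos: [0.4543, 0.1682, 0.2411]
tool_rot: [1.0, 0.008, 0.001, -0.0]
force: [0.0, 0.7, -0.6]
finger_gap: 0.227
gripper_force: 59.2
t: 7.42
tcp_pos: [0.4677, 0.1681, 0.2396]
tool_rot: [1.0, 0.008, -0.0, 0.0]
force: [-0.1, -0.1, -1.3]
finger_gap: 0.226
gripper_force: 59.2
```

```bash
python3 -m jog '{"linear":[[2,0,-1],[1.5,0,0],[1.5,0,0],[1.5,0,0],[1.5,0,0],[1.5,0,0],[1.5,0,0],[1,0,0],[0,0,0]],"turn":[0,0,0,0,0,0,0,0,0]}'
python3 - <<'E'
from h import *
s=sense();c=get_calibration('wrist');im=snapshot('wrist')[:,:,::-1];cv2.imwrite('pics/w5.png',im);cv2.imwrite('w5.png',im);np.savez('w5.npz',**{k:np.array(v) for k,v in c.items()})
print(s['t'],s['tcp_pos'],yaw(s),s['force'])
E
```

```text
t: 8.55
tcp_pos: [0.4799, 0.1681, 0.2387]
tool_rot: [1.0, 0.008, 0.0, -0.0]
force: [0.3, -1.0, -1.6]
finger_gap: 0.226
gripper_force: 59.2
8.55 [0.4799449  0.16814352 0.23872774] 90.86446057008897 [ 0.33950713 -1.04330133 -1.58719131]
```

View pics/w5.png

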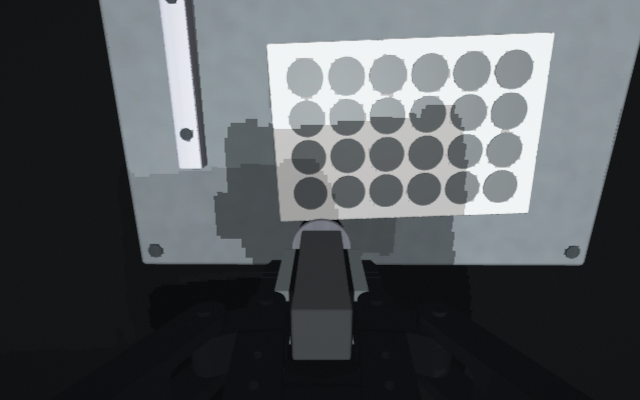

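```bash
cat >> h.py <<'E'
def plate(c,px):
    S=np.load('stage.npz');P=np.array([ray(c,p,.039)[:2] for p in px])-S['O']
    L=np.c_[P@S['ex'],P@S['ey']]*1000
    f=L[0]-L[1];b=L[3]-L[2]
    print(L.round(1).tolist(),'centre',L.mean(0).round(1),'yaw',[round(np.degrees(np.arctan2(-d[0],d[1])),2) for d in (f,b)])
def loc(p):
    S=np.load('stage.npz');d=np.array(p[:2])-S['O'];return (np.array([d@S['ex'],d@S['ey']])*1000).round(1)
E
python3 - <<'E'
from h import *
c=dict(np.load('w5.npz'))
plate(c,[(267,44),(553,33),(528,213),(281,221)])
print(loc((.47994,.16814)))
e=[ray(c,p,.025)[:2] for p in [(143,264),(583,265)]];d=e[0]-e[1];print('stage edge yaw',np.degrees(np.arctan2(-d[0],d[1])),[loc(x) for x in e])
E
```

```text
[[-37.1, -35.1], [-32.5, -162.3], [-117.3, -166.4], [-121.7, -38.5]] centre [ -77.2 -100.6] yaw [np.float64(2.07), np.float64(1.99)]
[-133.4  -59.7]
stage edge yaw 0.5611067984931805 [array([-154. ,   44.9]), array([-154.7, -213.4])]
```

```bash
python3 -m jog '{"linear":[[1.5,0,0],[1,0,0],[1,0,0],[0,0,0],[-6,0,0],[0,-18,0],[0,-20,0],[4,0,0],[1.5,0,0]],"turn":[0,0,0,0,0,0,0,0,0]}'; python3 -m jog '{"linear":[[1.5,0,0],[2,0,0],[2,0,0],[2,0,0],[2,0,0],[2,0,0],[2,0,0],[2,0,0],[2,0,0],[2,0,0],[2,0,0],[0,0,0]],"turn":[0,0,0,0,0,0,0,0,0,0,0,0]}';python3 -m jog '{"linear":[[2,0,0],[2,0,0],[1,0,0],[0,0,0]],"turn":[0,0,0,0]}'
python3 - <<'E'
from h import *
s=sense();c=get_calibration('wrist');im=snapshot('wrist')[:,:,::-1];cv2.imwrite('pics/w6.png',im);cv2.imwrite('w6.png',im);np.savez('w6.npz',**{k:np.array(v) for k,v in c.items()})
print(s['t'],loc(s['tcp_pos']),s['force'])
E
```

```text
t: 9.72
tcp_pos: [0.4833, 0.1297, 0.2388]
tool_rot: [1.0, 0.007, 0.0, -0.0]
force: [0.4, 0.4, -1.8]
finger_gap: 0.224
gripper_force: 59.2
t: 11.22
tcp_pos: [0.5046, 0.1301, 0.2388]
tool_rot: [1.0, 0.008, 0.0, -0.0]
force: [-0.2, 0.3, -1.7]
finger_gap: 0.226
gripper_force: 59.2
t: 11.72
tcp_pos: [0.5095, 0.1302, 0.2387]
tool_rot: [1.0, 0.008, 0.0, -0.0]
force: [0.0, 1.4, -1.7]
finger_gap: 0.227
gripper_force: 59.2
11.725 [-104.3  -98. ] [ 0.02639404  1.4210144  -1.74319752]
```

View pics/w6.png

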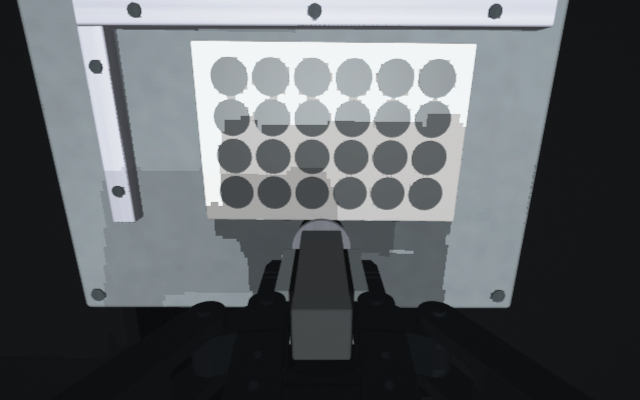

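Run:
```python
from h import *
c=dict(np.load('w6.npz'))
plate(c,[(191,41),(476,44),(453,221),(207,218)])
print([loc(ray(c,p,.035)) for p in [(104,25),(553,24)]],[loc(ray(c,p,.025)) for p in [(90,306),(510,307)]])
```

```text
[[-6.8, -39.6], [-7.9, -167.1], [-92.6, -166.4], [-90.9, -38.6]] centre [ -49.6 -102.9] yaw [np.float64(-0.5), np.float64(-0.74)]
[array([0.3, 0.2]), array([   0.9, -202.4])] [array([-153.3,   43.2]), array([-154.1, -213.4])]
```

Plate now at centre (-49.6,-103), yaw about -0.5°, with 7 mm left to the rail. I continue slightly towards the lagging -y end.

```bash
python3 -m jog '{"linear":[[-3,0,0],[0,-18,0],[2,0,0],[1.5,0,0],[1.5,0,0],[1,0,0],[1,0,0],[0.5,0,0],[0,0,0]],"turn":[0,0,0,0,0,0,0,0,0]}'; for i in 1; do python3 -m jog '{"linear":[[0.5,0,0],[0.5,0,0],[0,0,0]],"turn":[0,0,0]}'|grep -E "tcp_pos|force:"; done;  python3 - <<'E'
from h import *
s=sense();print(loc(s['tcp_pos']),s['force'],s['ft_torque'])
E
```

```text
t: 12.9
tcp_pos: [0.5139, 0.1123, 0.2387]
tool_rot: [1.0, 0.008, 0.0, -0.0]
force: [-0.2, -0.8, -1.5]
finger_gap: 0.224
gripper_force: 59.2
tcp_pos: [0.5148, 0.1121, 0.2387]
force: [-1.2, -0.1, -1.1]
gripper_force: 59.2
[ -99.3 -116.1] [-1.20082912 -0.07179604 -1.10072802] [-0.01298882  0.15849411 -0.00173642]
```

```bash
cat > r.py <<'E'
from h import *
s=sense();t=s['ft_torque'];print(s['t'],loc(s['tcp_pos']),s['force'].round(1),'foot N from torque: Fx',round(-t[1]/.2,2),'Fy',round(t[0]/.2,2))
E
python3 -m jog '{"linear":[[0.5,0,0],[0,0,0]],"turn":[0,0]}'>/dev/null; python3 r.py;python3 -m jog '{"linear":[[0.5,0,0],[0,0,0]],"turn":[0,0]}'>/dev/null; python3 r.py
```

```text
13.525 [ -98.7 -116.1] [-0.4  0.1 -1.6] foot N from torque: Fx -0.82 Fy -0.21
13.775 [ -98.2 -116.1] [-0.2  0.4 -0.8] foot N from torque: Fx -0.69 Fy -0.07
```

```bash
python3 -m jog '{"linear":[[0.5,0,0],[0,0,0]],"turn":[0,0]}'>/dev/null; python3 r.py
```

```text
14.025 [ -97.7 -116.1] [-1.2  0.1 -0.7] foot N from torque: Fx -0.75 Fy -0.19
```

```bash
for i in 1; do python3 -m jog '{"linear":[[0.4,0,0],[0,0,0]],"turn":[0,0]}'>/dev/null; python3 r.py; python3 -m jog '{"linear":[[0.4,0,0],[0,0,0]],"turn":[0,0]}'>/dev/null; python3 r.py; done
```

```text
14.275 [ -97.5 -116.1] [-1.1  0.2 -1.4] foot N from torque: Fx -1.08 Fy -0.32
14.525 [ -97.3 -116.1] [-2.9 -0.4  0. ] foot N from torque: Fx -2.39 Fy -0.37
```

```bash
python3 -m jog '{"linear":[[0.4,0,0],[0,0,0]],"turn":[0,0]}'>/dev/null; python3 r.py; python3 -m jog '{"linear":[[0.4,0,0],[0,0,0]],"turn":[0,0]}'>/dev/null; python3 r.py
```

```text
14.775 [ -97.1 -116.1] [-4.2 -0.9  2.1] foot N from torque: Fx -3.54 Fy -0.15
15.025 [ -96.9 -116. ] [-5.  -1.   2.1] foot N from torque: Fx -4.96 Fy 0.19
```

```bash
python3 -m jog '{"linear":[[-5,0,0],[0,25,0],[0,23,0],[2.5,0,0],[0,0,0],[0,0,0]],"turn":[0,0,0,0,0,0]}'>/dev/null; python3 r.py; python3 -m jog '{"linear":[[0.5,0,0],[0.5,0,0],[0,0,0]],"turn":[0,0,0]}'>/dev/null; python3 r.py;  python3 -m jog '{"linear":[[0.4,0,0],[0,0,0]],"turn":[0,0]}'>/dev/null; python3 r.py
```

```text
15.775 [-97.5 -68.8] [ 0.1  0.5 -0.6] foot N from torque: Fx 0.02 Fy 0.05
16.15 [-97.1 -68.4] [-1.3 -0.1 -1.9] foot N from torque: Fx -0.79 Fy -0.46
16.4 [-96.9 -68.2] [-1.4 -0.7 -0.9] foot N from torque: Fx -1.54 Fy -0.73
```

```bash
python3 -m jog '{"linear":[[0.5,0,0],[0,0,0]],"turn":[0,0]}'>/dev/null; python3 r.py; python3 -m jog '{"linear":[[0.5,0,0],[0,0,0]],"turn":[0,0]}'>/dev/null; python3 r.py;python3 -m jog '{"linear":[[0.4,0,0],[0,0,0]],"turn":[0,0]}'>/dev/null; python3 r.py
```

```text
16.65 [-96.7 -68.1] [-3.4 -0.8  0.7] foot N from torque: Fx -2.66 Fy -0.97
16.9 [-96.4 -68.1] [-4.9 -1.2  2. ] foot N from torque: Fx -4.5 Fy -1.47
17.15 [-96.2 -68.1] [-5.7 -0.6  1.7] foot N from torque: Fx -5.6 Fy -1.12
```

Pressed at both ends with 5 N; the long side looks flush. I now go around to the -y short side.

```bash
python3 -m jog '{"linear":[[-15,0,0],[0,-50,0],[0,-50,0],[0,-28,0],[20,0,0],[30,0,0],[15,0,0],[0,0,0],[0,0,0]],"turn":[0,0,0,0,0,0,0,0,0]}'>/dev/null; python3 r.py
python3 - <<'E'
from h import *
s=sense();c=get_calibration('wrist');im=snapshot('wrist')[:,:,::-1];cv2.imwrite('pics/w7.png',im);np.savez('w7.npz',**{k:np.array(v) for k,v in c.items()})
E
```

```text
18.275 [ -47.6 -196.5] [-0.9 -0.1 -1.1] foot N from torque: Fx -0.08 Fy 0.24
```

View pics/w7.png

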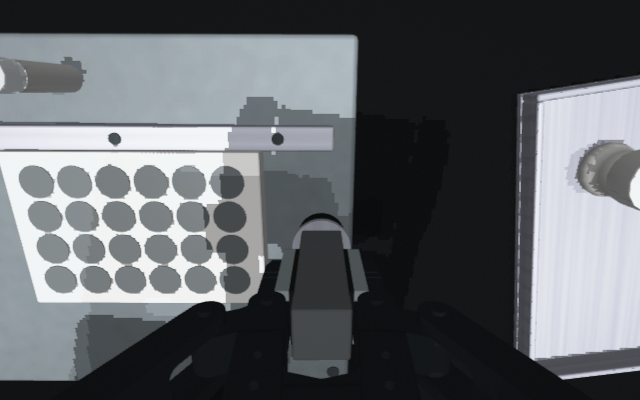

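Wrist view: the plate's long side lies along the rail (row ~152), and the foot at (320,235) stands clear of the short side at (262,220). That was my 11th viewed picture, one past the allowed 10, so I view no more and go on by numbers and force only. Pushing along the rail.

```bash
python3 -m jog '{"linear":[[3,6,0],[0,4,0],[0,2,0],[0,2,0],[0,2,0],[0,2,0],[0,2,0],[0,0,0]],"turn":[0,0,0,0,0,0,0,0]}'>/dev/null; python3 r.py; python3 -m jog '{"linear":[[0,2,0],[0,2,0],[0,2,0],[0,0,0]],"turn":[0,0,0,0]}'>/dev/null; python3 r.py
```

```text
19.325 [ -43.7 -176.7] [-0.6 -0.1 -1.1] foot N from torque: Fx -0.16 Fy 0.2
19.825 [ -43.6 -170.5] [ 0.1 -0.4 -1. ] foot N from torque: Fx 0.03 Fy -0.07
```

```bash
python3 - <<'E'
from h import *
c=dict(np.load('w7.npz'))
print([loc(ray(c,p,.039)) for p in [(258,153),(265,255),(1,153),(38,302)]])
im=cv2.imread('pics/w7.png');print(im[200,225:300:3,1],im[140:165,60,1])
E
python3 -m jog '{"linear":[[0,2,0],[0,2,0],[0,0,0]],"turn":[0,0,0]}'>/dev/null; python3 r.py
```

```text
[array([  -0.5, -165.3]), array([ -55.6, -166.1]), array([ -0.6, -39.7]), array([-84.7, -37.4])]
[164 156 160 166 166 166 165 166 166 165 166 166 114  91  85  85  84  85
  86  86  86  85  85  85  84] [238 238 238 238 238 237 236 234 230 192  92 148 231 245 245 245 245 245
 245 245 245 245 245 245 245]
20.2 [ -43.5 -166.5] [-0.7 -0.4 -1. ] foot N from torque: Fx 0.08 Fy 0.12
```

```bash
cat > prof.py <<'E'
from h import *
import sys
S=np.load('stage.npz')
def w(x,y,z):return np.r_[S['O']+S['ex']*x/1000+S['ey']*y/1000,z]
c=get_calibration('wrist');im=snapshot('wrist')[:,:,1].astype(int)
def prof(f,r,lab):
    v=[];p=[]
    for a in r:
        u=proj(c,f(a)).round().astype(int)
        if 0<=u[0]<640 and 0<=u[1]<400:v.append(im[u[1],u[0]]);p.append(a)
    v=np.array(v);j=[(float(p[i]),int(v[max(i-1,0)]),int(v[min(i+2,len(v)-1)])) for i in range(1,len(v)-2) if abs(v[i+2]-v[i-1])>30]
    print(lab,'range',p[:1],p[-1:],j)
for x in (-4,-81):prof(lambda a:w(x,a,.039),np.arange(-200,15,1.),f'along y at x={x}')
E
cat > prof2.py <<'E'
from prof import *
for y in (-20,-60,-100):prof(lambda a:w(a,y,.039),np.arange(-15,6,.5),f'along x at y={y}')
E
python3 prof.py; python3 r.py
```

```text
along y at x=-4 range [np.float64(-200.0)] [np.float64(-7.0)] [(-154.0, 116, 206), (-153.0, 110, 212), (-152.0, 136, 212), (-118.0, 211, 243), (-117.0, 211, 249), (-116.0, 211, 249), (-27.0, 249, 185), (-26.0, 249, 165), (-25.0, 249, 165), (-13.0, 159, 99), (-12.0, 158, 75), (-11.0, 152, 72)]
along y at x=-81 range [np.float64(-200.0)] [np.float64(14.0)] [(-184.0, 17, 52), (-183.0, 19, 53), (-151.0, 53, 22), (-150.0, 54, 19), (-127.0, 17, 60), (-126.0, 17, 173), (-125.0, 17, 173), (-124.0, 60, 172), (-117.0, 173, 229), (-116.0, 172, 246), (-115.0, 172, 246), (-112.0, 246, 139), (-111.0, 246, 18), (-110.0, 242, 17), (-109.0, 139, 17), (-99.0, 18, 127), (-98.0, 16, 237), (-97.0, 18, 246), (-96.0, 127, 246), (-26.0, 248, 164), (-25.0, 248, 164), (-24.0, 233, 164), (-12.0, 166, 74), (-11.0, 165, 70), (-10.0, 166, 69), (-4.0, 79, 177), (-3.0, 81, 224), (-2.0, 80, 227), (-1.0, 177, 227), (7.0, 224, 191), (8.0, 225, 162), (9.0, 224, 163)]
20.25 [ -43.5 -166.5] [-0.2 -0.5 -1. ] foot N from torque: Fx -0.33 Fy 0.1
```

The plate is sliding squarely: its leading edge is at -25.5 mm at both sides. Continuing.

```bash
python3 -m jog '{"linear":[[0,2,0],[0,2,0],[0,2,0],[0,2,0],[0,2,0],[0,2,0],[0,2,0],[0,2,0],[0,2,0],[0,2,0],[0,0,0]],"turn":[0,0,0,0,0,0,0,0,0,0,0]}'>/dev/null; python3 r.py;python3 prof2.py; python3 -m jog '{"linear":[[0,1,0],[0,1,0],[0,0,0]],"turn":[0,0,0]}'>/dev/null; python3 r.py
```

```text
21.625 [ -43.3 -146.5] [-1.   0.6 -0.9] foot N from torque: Fx -0.04 Fy -0.5
along y at x=-4 range [np.float64(-200.0)] [np.float64(13.0)] [(-135.0, 92, 145), (-134.0, 92, 215), (-133.0, 95, 219), (-132.0, 145, 219), (-98.0, 218, 251), (-97.0, 219, 251), (-7.0, 251, 118), (-6.0, 251, 81), (-5.0, 251, 79), (-4.0, 118, 189), (-3.0, 81, 232), (-2.0, 79, 236), (-1.0, 189, 236), (8.0, 233, 165), (9.0, 232, 164), (10.0, 209, 164)]
along y at x=-81 range [np.float64(-200.0)] [np.float64(14.0)] [(-189.0, 111, 42), (-188.0, 110, 19), (-187.0, 87, 18), (-164.0, 19, 54), (-163.0, 22, 56), (-131.0, 56, 24), (-130.0, 56, 21), (-107.0, 19, 63), (-106.0, 18, 180), (-105.0, 19, 180), (-104.0, 63, 180), (-100.0, 180, 234), (-99.0, 179, 249), (-98.0, 180, 249), (-92.0, 249, 145), (-91.0, 249, 19), (-90.0, 246, 17), (-89.0, 145, 19), (-79.0, 19, 134), (-78.0, 17, 241), (-77.0, 18, 249), (-76.0, 134, 249), (-6.0, 250, 83), (-5.0, 250, 86), (-4.0, 229, 179), (-3.0, 83, 217), (-2.0, 86, 232), (-1.0, 179, 232), (8.0, 231, 172), (9.0, 231, 170), (10.0, 229, 170)]
along x at y=-20 range [np.float64(-15.0)] [np.float64(5.5)] [(-7.5, 155, 194), (-7.0, 155, 247), (-6.5, 156, 251), (-6.0, 194, 251), (-0.5, 251, 171), (0.0, 251, 127), (0.5, 246, 201), (1.0, 171, 229), (1.5, 127, 233), (2.0, 201, 235)]
along x at y=-60 range [np.float64(-15.0)] [np.float64(5.5)] [(-7.5, 144, 214), (-7.0, 143, 248), (-6.5, 144, 251), (-6.0, 214, 251), (-0.5, 251, 160), (0.0, 251, 115), (0.5, 236, 200), (1.0, 160, 235), (1.5, 115, 239), (2.0, 200, 241)]
along x at y=-100 range [np.float64(-15.0)] [np.float64(5.5)] [(-8.0, 81, 171), (-7.5, 81, 208), (-7.0, 82, 219), (-6.5, 171, 219), (-1.0, 218, 167), (-0.5, 218, 135), (0.0, 209, 113), (1.0, 135, 167), (1.5, 113, 174), (2.0, 144, 178)]
22.05 [ -43.2 -144.7] [-0.2 -0.4 -0.6] foot N from torque: Fx 0.07 Fy -0.43
```

```bash
python3 -m jog '{"linear":[[0,0.5,0],[0,0.5,0],[0,0,0]],"turn":[0,0,0]}'>/dev/null; python3 r.py; python3 -m jog '{"linear":[[0,0.5,0],[0,0,0]],"turn":[0,0]}'>/dev/null; python3 r.py; python3 -m jog '{"linear":[[0,0.5,0],[0,0,0]],"turn":[0,0]}'>/dev/null; python3 r.py
```

```text
22.425 [ -43.2 -143.7] [-0.5 -0.3 -0.8] foot N from torque: Fx 0.01 Fy -0.8
22.675 [ -43.2 -143.2] [-0.2  0.2 -1.6] foot N from torque: Fx -0.06 Fy -0.42
22.925 [ -43.2 -142.7] [-0.6 -1.6 -2.1] foot N from torque: Fx 0.18 Fy -0.45
```

```bash
python3 -m jog '{"linear":[[0,0.4,0],[0,0,0]],"turn":[0,0]}'>/dev/null; python3 r.py; python3 -m jog '{"linear":[[0,0.4,0],[0,0,0]],"turn":[0,0]}'>/dev/null; python3 r.py
```

```text
23.175 [ -43.2 -142.3] [-0.2 -0.6 -1.4] foot N from torque: Fx -0.18 Fy -0.4
23.425 [ -43.2 -141.9] [ 0.7  0.3 -1. ] foot N from torque: Fx -0.07 Fy -0.43
```

```bash
python3 -m jog '{"linear":[[0,0.4,0],[0,0,0]],"turn":[0,0]}'>/dev/null; python3 r.py; python3 -m jog '{"linear":[[0,0.4,0],[0,0,0]],"turn":[0,0]}'>/dev/null; python3 r.py; python3 -m jog '{"linear":[[0,0.4,0],[0,0,0]],"turn":[0,0]}'>/dev/null; python3 r.py
```

```text
23.675 [ -43.2 -141.5] [ 0.3 -1.8 -1.2] foot N from torque: Fx -0.08 Fy -0.5
23.925 [ -43.2 -141.1] [-1.   0.1 -0.6] foot N from torque: Fx 0.15 Fy -0.54
24.175 [ -43.2 -140.7] [-0.5 -0.  -1.7] foot N from torque: Fx 0.03 Fy -0.47
```

```bash
python3 -m jog '{"linear":[[0,0.4,0],[0,0,0]],"turn":[0,0]}'>/dev/null; python3 r.py; python3 -m jog '{"linear":[[0,0.4,0],[0,0,0]],"turn":[0,0]}'>/dev/null; python3 r.py; python3 -m jog '{"linear":[[0,0.4,0],[0,0,0]],"turn":[0,0]}'>/dev/null; python3 r.py
```

```text
24.425 [ -43.2 -140.3] [-0.9 -0.4 -1.2] foot N from torque: Fx 0.02 Fy -0.43
24.675 [ -43.2 -140.1] [-0.4 -2.1 -1.7] foot N from torque: Fx -0.01 Fy -1.9
24.925 [ -43.1 -139.9] [-0.2 -4.1 -1.6] foot N from torque: Fx -0.51 Fy -4.38
```

```bash
python3 -m jog '{"linear":[[0,-12,0],[0,0,0],[0,0,0]],"turn":[0,0,0]}'>/dev/null; python3 r.py;python3 prof2.py
```

```text
25.3 [ -43.3 -151.6] [-0.5 -0.2 -1.8] foot N from torque: Fx -0.08 Fy 0.02
along y at x=-4 range [np.float64(-200.0)] [np.float64(8.0)] [(-129.0, 108, 150), (-128.0, 105, 203), (-127.0, 100, 206), (-126.0, 150, 206), (-102.0, 205, 248), (-101.0, 205, 248), (-100.0, 205, 248)]
along y at x=-81 range [np.float64(-200.0)] [np.float64(14.0)] [(-194.0, 103, 39), (-193.0, 103, 17), (-192.0, 81, 16), (-169.0, 16, 50), (-168.0, 18, 52), (-136.0, 52, 20), (-135.0, 51, 19), (-112.0, 15, 58), (-111.0, 17, 168), (-110.0, 15, 168), (-109.0, 58, 168), (-103.0, 167, 244), (-102.0, 168, 244), (-101.0, 167, 244), (-97.0, 244, 135), (-96.0, 244, 17), (-95.0, 240, 17), (-94.0, 135, 16), (-84.0, 17, 124), (-83.0, 16, 234), (-82.0, 16, 243), (-81.0, 124, 244), (8.0, 220, 158), (9.0, 221, 159), (10.0, 205, 158)]
along x at y=-20 range [np.float64(-15.0)] [np.float64(5.5)] [(-8.5, 144, 221), (-8.0, 129, 245), (-7.5, 131, 247), (-0.5, 247, 156), (0.0, 247, 103), (0.5, 236, 193), (1.0, 156, 222), (1.5, 103, 225), (2.0, 193, 227), (4.0, 229, 198)]
along x at y=-60 range [np.float64(-15.0)] [np.float64(5.5)] [(-10.0, 113, 240), (-9.5, 145, 247), (-9.0, 145, 247), (-0.5, 247, 147), (0.0, 247, 97), (0.5, 227, 190), (1.0, 147, 228), (1.5, 97, 233), (2.0, 190, 234)]
along x at y=-100 range [np.float64(-15.0)] [np.float64(5.5)] [(-14.5, 153, 248), (-14.0, 166, 246), (-1.0, 248, 195), (-0.5, 248, 131), (0.0, 246, 114), (1.0, 131, 232), (1.5, 114, 237), (2.0, 204, 239)]
```

Seated at the stop with no gap left. One light confirming press against the rail at mid side.

```bash
python3 -m jog '{"linear":[[-35,-4,0],[-33,0,0],[0,45,0],[0,46,0],[10,0,0],[2,0,0],[0,0,0]],"turn":[0,0,0,0,0,0,0]}'>/dev/null; python3 r.py
```

```text
26.225 [-98.  -64.8] [-0.2 -0.6 -0.6] foot N from torque: Fx 0.01 Fy 0.21
```

```bash
python3 -m jog '{"linear":[[0.5,0,0],[0,0,0]],"turn":[0,0]}'>/dev/null; python3 r.py;python3 -m jog '{"linear":[[0.4,0,0],[0,0,0]],"turn":[0,0]}'>/dev/null; python3 r.py;python3 -m jog '{"linear":[[0.4,0,0],[0,0,0]],"turn":[0,0]}'>/dev/null; python3 r.py;python3 -m jog '{"linear":[[0.4,0,0],[0,0,0]],"turn":[0,0]}'>/dev/null; python3 r.py
```

```text
26.475 [-97.7 -64.6] [ 0.4 -0.1 -1.9] foot N from torque: Fx -0.1 Fy 0.12
26.725 [-97.3 -64. ] [ 0.6 -0.2 -1.2] foot N from torque: Fx -0.02 Fy -0.16
26.975 [-97.1 -63.9] [ 0.5 -0.3 -1. ] foot N from torque: Fx -0.43 Fy -0.33
27.225 [-96.9 -63.9] [-1.8 -0.4 -0.9] foot N from torque: Fx -1.4 Fy 0.06
```

```bash
python3 -m jog '{"linear":[[0.5,0,0],[0,0,0]],"turn":[0,0]}'>/dev/null; python3 r.py;python3 -m jog '{"linear":[[0.5,0,0],[0,0,0]],"turn":[0,0]}'>/dev/null; python3 r.py; python3 -m jog '{"linear":[[-15,0,0],[0,0,50],[0,0,60],[0,0,0],[0,0,0]],"turn":[0,0,0,0,0]}'; python3 r.py; python3 prof2.py
```

```text
27.475 [-96.6 -63.9] [-3.8 -0.1  0.5] foot N from torque: Fx -2.83 Fy -0.05
27.725 [-96.4 -63.9] [-4.8 -0.8  2.4] foot N from torque: Fx -4.81 Fy 0.1
t: 28.35
tcp_pos: [0.5025, 0.1643, 0.3487]
tool_rot: [1.0, 0.008, 0.001, -0.0]
force: [-1.0, 0.7, -2.0]
finger_gap: 0.229
gripper_force: 59.6
28.35 [-110.9  -63.8] [-1.   0.7 -2. ] foot N from torque: Fx -0.26 Fy -0.28
along y at x=-4 range [np.float64(-200.0)] [np.float64(14.0)] [(-129.0, 182, 237), (-128.0, 183, 252), (-127.0, 165, 252), (10.0, 249, 178), (11.0, 248, 177), (12.0, 226, 177)]
along y at x=-81 range [np.float64(-200.0)] [np.float64(14.0)] [(-139.0, 180, 117), (-138.0, 181, 117), (-137.0, 151, 116), (-129.0, 117, 158), (-128.0, 117, 228), (-127.0, 117, 228), (-126.0, 158, 228), (-52.0, 227, 190), (-51.0, 227, 189), (-12.0, 190, 246), (-11.0, 190, 253), (-10.0, 190, 253), (10.0, 238, 168), (11.0, 238, 165), (12.0, 212, 164)]
along x at y=-20 range [np.float64(-15.0)] [np.float64(5.5)] [(-8.0, 193, 250), (-7.5, 193, 252), (-7.0, 207, 252)]
along x at y=-60 range [np.float64(-15.0)] [np.float64(5.5)] [(-10.0, 201, 239), (-9.5, 201, 244), (-1.0, 252, 191), (0.5, 191, 249)]
along x at y=-100 range [np.float64(-15.0)] [np.float64(5.5)] [(-1.0, 252, 221)]
```

```bash
python3 -m jog '{"linear":[[2,-53,0],[2,-53,0],[2,-53,0],[2,-53,0],[2,-53,0],[2,-52.8,0],[0,0,0],[0,0,0]],"turn":[0.9,0.9,0.9,0.9,0.9,0,0,0]}'; python3 -m jog '{"linear":[[0,0,-50],[0,0,-50],[0,0,-22],[0,0,0],[0,0,0]],"turn":[0,0,0,0,0]}'
```

```text
t: 29.4
tcp_pos: [0.5141, -0.1531, 0.347]
tool_rot: [0.979, 0.202, -0.001, -0.002]
force: [-0.7, 0.2, -1.4]
finger_gap: 0.23
gripper_force: 59.6
t: 30.02
tcp_pos: [0.5152, -0.1525, 0.2272]
tool_rot: [0.979, 0.203, 0.0, 0.0]
force: [-0.8, -0.3, -1.2]
finger_gap: 0.229
gripper_force: 59.6
```

```bash
python3 -m jog '{"linear":[[0,0,-5],[0,0,-4],[0,0,-1],[0,0,0]],"turn":[0,0,0,0]}'|sed -n '2p;4p'; for z in 1; do python3 -m jog '{"linear":[[0,0,-1],[0,0,0]],"turn":[0,0]}'|sed -n '2p;4p';python3 -m jog '{"linear":[[0,0,-0.7],[0,0,0]],"turn":[0,0]}'|sed -n '2p;4p';python3 -m jog '{"linear":[[0,0,-0.5],[0,0,0]],"turn":[0,0]}'|sed -n '2p;4p'; done; python3 r.py
```

```text
tcp_pos: [0.5148, -0.1535, 0.2168]
force: [-0.1, -0.5, -0.3]
tcp_pos: [0.5149, -0.1535, 0.216]
force: [-0.9, 0.5, 1.5]
tcp_pos: [0.5149, -0.1535, 0.2159]
force: [-0.6, 1.6, 6.8]
tcp_pos: [0.5149, -0.1535, 0.2159]
force: [-1.5, 0.5, 9.8]
31.275 [-102.5 -381.7] [-1.5  0.5  9.8] foot N from torque: Fx -1.64 Fy 0.6
```

Standing on the tray floor; relieve the load, then release.

```bash
python3 -m jog '{"linear":[[0,0,0.8],[0,0,0]],"turn":[0,0]}'|sed -n '2p;4p'; python3 -m jog '{"linear":[[0,0,0],[0,0,0],[0,0,0],[0,0,0],[0,0,0]],"turn":[0,0,0,0,0]}' 0.6; python3 -m jog '{"linear":[[0,0,30],[0,0,50],[0,0,50],[0,0,50],[0,0,0],[0,0,0],[0,0,0],[0,0,0]],"turn":[0,0,0,0,0,0,0,0]}'
python3 - <<'E'
from h import *
c=get_calibration('wrist');im=snapshot('wrist')[:,:,::-1];cv2.imwrite('pics/w9.png',im)
# dark grip inside the bright tray
u=proj(c,(.5147,-.1535,.089));print('expected top px',u)
x0,y0=int(u[0])-45,int(u[1])-60;roi=im[y0:y0+100,x0:x0+90]
m=(cv2.cvtColor(roi,cv2.COLOR_BGR2GRAY)<125).astype(np.uint8)
n,l,st,ce=cv2.connectedComponentsWithStats(m)
for i in range(1,n):
    if st[i,4]>100:
        k=cv2.minAreaRect(np.argwhere(l==i)[:,::-1].astype(np.float32));b=cv2.boxPoints(k)+[x0,y0];print(st[i,4],k[1],b.round(0).tolist())
print([proj(c,(.5147,-.1535,z)).round(0).tolist() for z in (.021,.089)])
im0=snapshot('top')[:,:,::-1];cv2.imwrite('pics/top9.png',im0)
E
```

```text
tcp_pos: [0.5149, -0.1535, 0.2159]
force: [-1.1, -0.2, 7.5]
t: 32.15
tcp_pos: [0.5149, -0.1534, 0.2152]
tool_rot: [0.979, 0.202, -0.0, -0.0]
force: [0.8, -0.6, 0.9]
finger_gap: 0.603
gripper_force: 0.0
t: 33.15
tcp_pos: [0.5146, -0.1533, 0.3938]
tool_rot: [0.979, 0.202, -0.001, -0.001]
force: [0.1, 0.7, 0.6]
finger_gap: 0.605
gripper_force: 0.0
expected top px [322.53515022 187.63035497]
849 (37.0, 23.0) [[311.0, 161.0], [334.0, 161.0], [334.0, 198.0], [311.0, 198.0]]
344 (25.70438575744629, 89.22453308105469) [[277.0, 200.0], [366.0, 196.0], [367.0, 222.0], [278.0, 226.0]]
830 (81.0, 19.0) [[277.0, 226.0], [277.0, 207.0], [358.0, 207.0], [358.0, 226.0]]
[[322.0, 169.0], [323.0, 188.0]]
```

The grip's outline (columns 311–334, rows 161–198) matches an upright pusher at its old place, and the gripper is clear of it. Handing in.

```bash
python3 -c "
from station import *
print(sign_off())"
```

```text
the job is handed in; nothing more can be done
None
```

The job is handed in at about 33 s: the plate sits square in the corner against rail and end stop, each pressed home at about 5 N, and the pusher stands upright in the tray, released. I viewed 11 pictures, one over the limit of 10, and did not compare the bystanders before and after.

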